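Park the handled centring cone in its cup

TASK

The steel centring cone with the black knob lies on its side: stand it upright on its flat nose on the bench and let go of it. Then take it again by the black knob, lift it, and lower it nose first into the blue cup, letting go only when the nose is down in the cup, so that it sits centred and upright. Leave the other things where they are.

Things in the scene. Friction and masses are not known exactly. Their poses are not given: they have to be found in the camera images.
- centring_cone_tool: Loose steel centring cone with shank and black knob, 142 mm long, about 0.45 kg. Origin on its axis in the shank, 75 mm from the flat nose; +z along the axis to the knob. Starts lying on flange edge and knob, origin 32 mm above the bench, axis 0.09 rad off level (knob low), nose away from the robot within 0.4 rad of +x. It can stand on its nose; mass centre about 52 mm from the nose.
- nose (a point): Centre of the flat nose face, 75 mm from the cone tool's origin, own axes as the tool's. From the nose towards the knob: cone of radius 20 mm growing to 36 mm at 24 mm; square flange 72x72 mm from 24 to 36 mm, sides square to own x and y; taper to 44 mm; dark round shank of diameter 32 mm from 44 to 112 mm.
- knob (a point): Middle of the black round knob, on the axis, 127 mm from the nose and 52 mm from the tool's origin; the knob has diameter 52 mm and reaches from 112 to 142 mm from the nose. Axes as the tool's.
- rest_cup: Blue round cup fixed to the bench, foot diameter 112 mm, 40 mm high, rim 82 mm across outside. Its top is a conical recess of the cone's own slope, 68 mm across at the mouth (40 mm above the bench) and 28 mm across at its floor (10 mm above the bench). Origin on the bench at its axis, z up.
- cup_seat (a point): Point on the cup's axis 19 mm above the bench where the centre of the nose face rests when the cone is seated (the flange is then 3 mm above the cup's rim); z up.
- cone_2: loose grey steel ring cone without a handle, 74 mm across, 30 mm high, origin under its centre; a bystander, leave alone
- tyre_gauge: loose round black tyre gauge with a white dial, 70x118x26 mm, origin under its centre; a bystander, leave alone
- core_tool: loose small tool with red handle, 18x107x18 mm, origin under its centre; a bystander, leave alone
- weight_strip_c: loose blue strip with silver weights, 18x144x5 mm, origin under its centre; a bystander, leave alone
- scraper: loose scraper with blue handle, 40x147x18 mm, origin under its centre; a bystander, leave alone
Things that resemble listed ones, but are neither listed nor needed, are in the scene too. Leave any orange look-alike of the centring_cone_tool alone. Of the things that look like the rest_cup, take the one that is farthest to the robot's left at the start.

How it is judged:
By the outcome, as a careful person would: the job done as asked, in the order asked, and still so for the second after the job is handed in, with the robot touching nothing.
It also fails if it takes over 69 s, if anything falls off the work surface, if the arm or the gripper's body presses on something with over 40 N, if the wrist force passes 120 N, or if a joint passes its speed limit or range.

ROBOT

A 6-joint arm with a two-finger parallel gripper is mounted at the origin on a cart in front of the work surface, level with it; the furniture and walls round the work are solid. World frame = base frame: x ahead of the robot, y to its left, z up, the work surface at z = 0. Lengths are in m, angles in rad, forces in N, time in s.
With the tool pointing down it reaches from about 0.35 to 0.775 m from the base axis. Payload 7.3 kg.
Tool frame: the origin (TCP) lies midway between the tips of the shut fingers; the grasp point (between the pads) lies 19 mm behind it (robot.tcp_to_grasp is the distance from the TCP to the grasp point, in m); z points along the fingers, y is the line along which they close (so a half turn about z gives the same grasp; the last joint's range is limited). The gripper opens to 92 mm and grips with 3 to 60 N. Pads are 19 mm wide; open, the fingers measure 130 mm over their backs; the gripper's body (75 mm by 190 mm) begins 47 mm behind the grasp point.
Start: joints at [1.139, 0.342, 1.524, -0, 1.275, -0.146], TCP at [0.148, 0.504, 0.2] pointing down, gripper open.
Joint ranges: [-2.53, 2.53], [-0.77, 2.02], [0.04, 2.7], [-1, 4.14], [0.28, 2.66], [-3.11, 3.11]. Speed limits (rad/s): [2.57, 2.57, 3.14, 3.14, 3.14, 3.14].

INTERFACE

Orientations are given as [roll, pitch, yaw] about the fixed x, y, z axes, in that order (R = Rz(yaw) Ry(pitch) Rx(roll)).
In Python, from cell import readout, cams, ticket, robot gives the robot as it stands. The module is installed in compiled form; this text tells all that it offers.
- The arm moves only by the tool jog_arm, never from a script. Its argument "plan" is a list of rows, each a list of 5 numbers: the shift along the world's x, y, z each as a share of 0.08 m, from -1 to 1, then the turn about the world's z as a share of 90 degrees, from -1 to 1, then the opening, from -1 (shut) to 1 (fully open). A call has 1 to 12 rows; each row is the pose to reach, as a shift and turn from the pose commanded when the call began; what a row does not reach only later rows make up. A row lasts 1/10 s, in which the tool goes at most 50 mm and 8.59 degrees, less where a joint would pass 70% of its speed; a pose out of reach is approached as far as the arm can. A call with a number of a shift or a turn outside -1 to 1 is refused whole. A call with a gripper value outside its range is refused whole. The fingers move at their own pace and stop on an object; "squeeze" is the grip in N (left out, the last holds). Time passes only in rows, so rows that repeat a pose let the fingers close. It gives the time, the measured TCP pose, the force, the opening and the grip force at its end, in the units of the state.
- readout.observe(): the state, without advancing time (a new reading comes with each control period).
- cams.read_camera(name): name is "scene" or "top" or "wrist"; returns the picture (400x640x3 uint8, blue, green, red); there is no depth.
- cams.calibration(name): a dict with "K" (3x3 intrinsics, pixels), "world_from_camera" (4x4, takes a point from camera to world coordinates). Camera axes: x right, y down, z forward; pixel columns grow to the right and rows downward; lengths in m; the calibration is good to about 2 mm. A picture is of the moment at which its call begins: read the wrist's pose just before it. calibration takes no time and is no camera call; for the wrist camera it gives the pose at the moment of the call.
- ticket.hand_in(): hands the job in; it is judged then, once.
The state is a dict: "time": time; "qpos": joint angles; "qvel": joint speeds; "joint_efforts": joint torques, N m; "tool_pos": TCP position; "tool_rot": TCP orientation; "contact_force": force on the tool from outside, world axes, zero at the start; "torque": the same for the moment, N m; "opening": finger opening in m; "grip_force": force on a finger pad.
Only numpy, scipy, OpenCV 4.12 (cv2) and the standard library are available. Lean on these libraries where they do the work, as an engineer would, in place of code of your own. Each camera call takes 0.05 s, during which the arm holds its last target. There are 200 camera calls.

## Working session

There is one attempt and no reset: what is moved stays moved. The work goes in short steps, Python scripts to look and compute and a tool call to move; the robot and the scene stay as the last step left them, time stands still between calls to the robot, and variables do not carry over. Pictures are saved under pics/ and viewed, at most 10 in all, crops included, and the job is handed in when it is done.

Besides the shell and the picture viewer there is one more tool, called as a command line: name --pt "numbers of a row" for each row, then --argument value for the rest. jog_arm: Moves the arm, as the interface text tells. Shift numbers are shares of 0.08 m and turn numbers shares of 90 degrees, none past 1 either way. Its arguments: {"type":"object","properties":{"plan":{"type":"array"},"squeeze":{"type":"number"}},"required":["plan"]}

```bash
mkdir -p pics; python3 - <<'E'
from cell import readout,cams,robot
import cv2,numpy as np
s=readout.observe();print({k:np.round(s[k],3).tolist() for k in s})
for n in("scene","top"):
    im=cams.read_camera(n);cv2.imwrite(f"pics/{n}0.png",im)
    c=cams.calibration(n);print(n,np.round(c["K"],1).tolist(),np.round(c["world_from_camera"],3).tolist())
E
```

```text
{'time': 0.0, 'qpos': [1.139, 0.343, 1.525, -0.0, 1.275, -0.146], 'qvel': [-0.001, 0.0, 0.002, -0.0, 0.0, -0.0], 'joint_efforts': [-0.001, -43.125, -24.422, 0.072, 0.056, -0.0], 'tool_pos': [0.148, 0.503, 0.199], 'tool_rot': [-3.14, -0.0, 2.856], 'contact_force': [-0.303, -0.055, -0.443], 'torque': [-0.009, 0.01, -0.005], 'grip_force': 0.0, 'opening': 0.092}
scene [[491.4, 0.0, 315.6], [0.0, 491.4, 195.7], [0.0, 0.0, 1.0]] [[0.566, -0.468, 0.678, -0.327], [-0.824, -0.335, 0.456, -0.547], [0.014, -0.817, -0.576, 0.803], [0.0, 0.0, 0.0, 1.0]]
top [[393.8, 0.0, 325.9], [0.0, 393.8, 197.9], [0.0, 0.0, 1.0]] [[-0.055, -0.975, 0.214, 0.291], [-0.999, 0.052, -0.017, 0.034], [0.005, -0.214, -0.977, 1.198], [0.0, 0.0, 0.0, 1.0]]
```

View pics/top0.png

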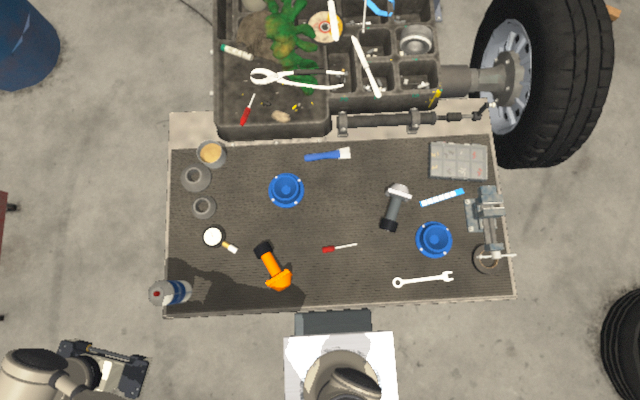

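View pics/scene0.png

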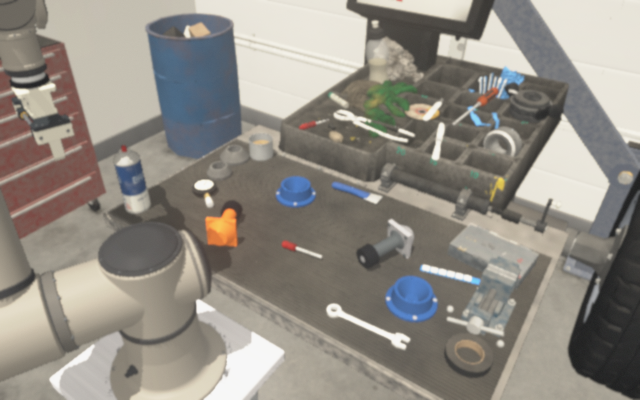

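The top view shows these candidates:
- **Cone:** the grey one at (395,208) with a black knob at (388,224), and an orange look-alike at (272,266). Grey steel with nose towards +x fits.
- **Cup:** blue ones at (286,190) and (434,240). The robot's left (+y) is image left, so (286,190) is the one.

I'll confirm both in an enlarged crop.

```bash
cat > h.py <<'E'
import numpy as np,cv2
from cell import cams,readout
def ray(n,u,v,z,c=None):
    c=c or cams.calibration(n);T=np.array(c["world_from_camera"]);d=T[:3,:3]@np.linalg.solve(c["K"],[u,v,1.])
    return T[:3,3]+d*(z-T[2,3])/d[2]
def proj(n,p,c=None):
    c=c or cams.calibration(n);T=np.linalg.inv(c["world_from_camera"]);q=np.array(c["K"])@(T[:3,:3]@np.array(p)+T[:3,3]);return q[:2]/q[2]
E
python3 - <<'E'
from h import *
im=cv2.imread("pics/top0.png")
a=cv2.resize(im[150:270,250:460],None,fx=3.7,fy=3.7,interpolation=cv2.INTER_CUBIC);cv2.imwrite("pics/crop.png",a)
h=cv2.cvtColor(im,cv2.COLOR_BGR2HSV)
m=cv2.inRange(h,(100,150,60),(125,255,255))
n,l,s,c=cv2.connectedComponentsWithStats(m)
for i in range(1,n):
    if s[i,4]>200:print(s[i],c[i],ray("top",*c[i],.02))
for nm,u,v,z in(("knob",388,224,.026),("flange",399,190,.036)):print(nm,ray("top",u,v,z))
E
```

```text
[269 173  35  35 909] [285.85038504 190.00770077] [0.58035742 0.13538979 0.02      ]
[416 222  36  36 983] [433.38657172 239.32655137] [ 0.40489706 -0.3008687   0.02      ]
knob [ 0.45755202 -0.16800873  0.026     ]
flange [ 0.55816023 -0.20885781  0.036     ]
```

View pics/crop.png

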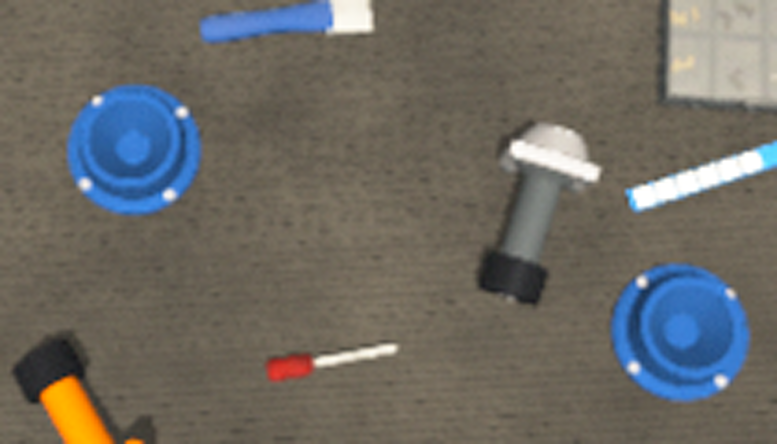

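The crop confirms the grey cone, with its black knob at about px (388.6,224.6) and its nose up and slightly right. It also confirms the left blue cup at (286,190). The bottle on the left may be in the way, so I'm checking its position.

```bash
python3 - <<'E'
from h import *
print(ray("scene",137,211,0.0),ray("top",188,290,0.0))
b=ray("scene",137,211,0.0)
for z in(.15,.2,.25,.3):print(z,proj("scene",[b[0],b[1],z]),proj("top",[b[0],b[1],z]))
for p in((.05,.55),(.148,.504)):print(proj("top",[*p,.0]))
E
```

```text
[0.28067564 0.4405237  0.        ] [0.29680237 0.43577886 0.        ]
0.15 [125.37235238 163.43375221] [166.39619548 297.35106395]
0.2 [121.12765875 146.06960812] [158.43024607 298.01249314]
0.25 [116.67609111 127.85918618] [149.61531881 298.74441471]
0.3 [112.00214805 108.73907342] [139.8080535  299.55873216]
[145.5025158  382.09163523]
[163.09471885 344.44573988]
```

jog_arm --pt "0 0 0.6 0 1" --pt "0 0 1 0 1" --pt "0 0 1 0 1" --pt "0.5 -0.5 1 0 1" --pt "1 -1 1 0 1" --pt "1 -1 1 0 1"

```text
time: 0.7
tool_pos: [0.2299, 0.4208, 0.2788]
tool_rot: [-3.139, 0.001, 2.853]
contact_force: [-1.3, -0.1, 0.2]
opening: 0.0916
grip_force: 0.0
```

jog_arm --pt "0.5 -0.5 0 0 1" --pt "1 -1 0 0 1" --pt "1 -1 0 0 1"

```text
time: 1.0
tool_pos: [0.3101, 0.3411, 0.2789]
tool_rot: [-3.14, 0.0, 2.852]
contact_force: [-0.9, 0.7, -0.8]
opening: 0.0916
grip_force: 0.0
```

jog_arm --pt "0.3 -0.5 0 0 1" --pt "0.6 -1 0 0 1" --pt "0.6 -1 0 0 1"

```text
time: 1.3
tool_pos: [0.3578, 0.2605, 0.2791]
tool_rot: [-3.14, 0.0, 2.85]
contact_force: [-0.9, 0.3, -0.1]
opening: 0.0919
grip_force: 0.0
```

jog_arm --pt "0.3 -0.5 0 0 1" --pt "0.6 -1 0 0 1" --pt "0.6 -1 0 0 1"

```text
time: 1.6
tool_pos: [0.4057, 0.1811, 0.279]
tool_rot: [-3.14, 0.0, 2.851]
contact_force: [-0.5, 0.4, -0.6]
opening: 0.0919
grip_force: 0.0
```

jog_arm --pt "0.2 -0.5 0 0 1" --pt "0.4 -1 0 0 1" --pt "0.4 -1 0 0 1"

```text
time: 1.9
tool_pos: [0.437, 0.1018, 0.2791]
tool_rot: [-3.141, -0.0, 2.852]
contact_force: [0.2, 0.9, -1.1]
opening: 0.0919
grip_force: 0.0
```

jog_arm --pt "0.1 -0.5 0 0 1" --pt "0.2 -1 0 0 1" --pt "0.2 -1 0 0 1"

```text
time: 2.2
tool_pos: [0.4525, 0.0223, 0.2791]
tool_rot: [-3.141, -0.001, 2.853]
contact_force: [-0.4, 0.8, -0.4]
opening: 0.0915
grip_force: 0.0
```

jog_arm --pt "0 -0.5 0 0 1" --pt "0 -1 0 0 1" --pt "0 -1 0 0 1" --pt "0 -1 0 0 1"

```text
time: 2.6
tool_pos: [0.452, -0.0547, 0.2794]
tool_rot: [3.14, -0.001, 2.855]
contact_force: [0.0, -0.1, 0.1]
opening: 0.0918
grip_force: 0.0
```

jog_arm --pt "0 -0.5 0 0 1" --pt "0.05 -1 0 -0.06 1" --pt "0.05 -1 0 -0.06 1" --pt "0.05 -1 0 -0.06 1" --pt "0.05 -1 0 -0.06 1"

```text
time: 3.1
tool_pos: [0.4562, -0.1341, 0.2797]
tool_rot: [3.141, -0.0, 2.764]
contact_force: [-0.4, 0.2, 0.4]
opening: 0.0917
grip_force: 0.0
```

```bash
python3 - <<'E'
from h import *
c=cams.calibration("wrist");im=cams.read_camera("wrist");cv2.imwrite("pics/w1.png",im)
np.savez("w1.npz",K=c["K"],T=c["world_from_camera"]);print(np.round(c["world_from_camera"],3),np.round(c["K"],1))
print(proj("wrist",[.4575,-.168,.026]))
E
```

```text
[[ 0.368  0.884  0.287  0.378]
 [ 0.93  -0.35  -0.113 -0.103]
 [ 0.001  0.308 -0.951  0.465]
 [ 0.     0.     0.     1.   ]] [[351.1   0.  318.1]
 [  0.  351.1 196.6]
 [  0.    0.    1. ]]
[293.19910147 163.35084189]
```

View pics/w1.png

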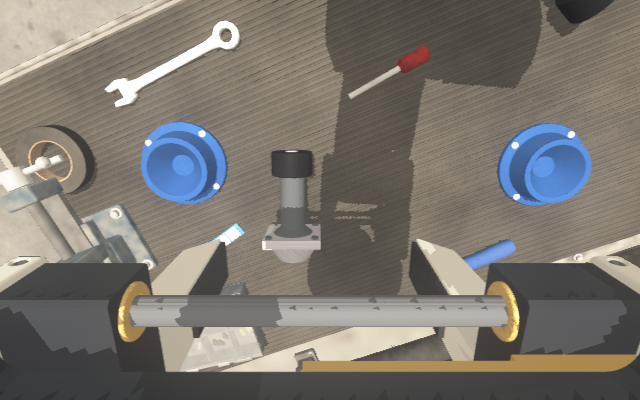

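The wrist view shows the cone pointing nearly straight down the image. The knob spans about (271–313, 150–178) and the flange (262–321), and the left cup's mouth is at about (560,167). I'll fit the cone pose to these extents.

```bash
python3 - <<'E'
from h import *
from scipy.optimize import least_squares
d=np.load("w1.npz");c={"K":d["K"],"world_from_camera":d["T"]}
T=np.linalg.inv(d["T"])
def pr(P):
    q=(P@T[:3,:3].T+T[:3,3])@d["K"].T;return q[:,:2]/q[:,2:]
t=np.linspace(0,2*np.pi,60)
def pts(p,s,r):
    x,y,a=p;e=.09
    ax=np.array([np.cos(a)*np.cos(e),np.sin(a)*np.cos(e),np.sin(e)]) # to nose
    h=np.array([-np.sin(a),np.cos(a),0]);v=np.cross(ax,h)
    return np.array([x,y,.0273])+ax*s+r*(np.outer(np.cos(t),h)+np.outer(np.sin(t),v))
def ext(p):
    k=pr(np.vstack([pts(p,-.015,.026),pts(p,.015,.026)]));n=pr(pts(p,.127,.02));f=pr(pts(p,.097,.036))
    sh=pr(pts(p,.04,.016))
    return np.array([k[:,0].min(),k[:,0].max(),k[:,1].min(),k[:,1].max(),sh[:,0].mean(),f[:,0].mean()])
m=np.array([271,313,150,178,292.5,291.7])
r=least_squares(lambda p:ext(p)-m,[.4575,-.168,-.38])
print(r.x,np.degrees(r.x[2]),np.round(r.fun,1))
# cup mouth circle in wrist and top
im=cv2.imread("pics/w1.png");hm=cv2.inRange(cv2.cvtColor(im,cv2.COLOR_BGR2HSV),(100,120,60),(125,255,255))
n,l,s,ce=cv2.connectedComponentsWithStats(hm)
C=r.x
def cone_pts(x,y):
    return np.vstack([np.c_[x+R*np.cos(t),y+R*np.sin(t),np.full(60,z)] for R,z in((.056,0),(.056,.006),(.041,.04))])
for i in range(1,n):
    if s[i,4]>1500:
        b=s[i];M=np.array([b[0],b[0]+b[2]-1,b[1],b[1]+b[3]-1])
        def g(p):
            q=pr(cone_pts(*p));return np.array([q[:,0].min(),q[:,0].max(),q[:,1].min(),q[:,1].max()])-M
        q=least_squares(g,[.5,0.]);print(b,q.x,np.round(q.fun,1))
E
```

```text
[ 0.45660132 -0.16883173 -0.40051431] -22.9477797122818 [ 0.4 -0.2 -0.5  0.5 -0.4  0.3]
[ 141  122   86   82 5356] [ 0.40853517 -0.30712677] [-0.7  0.8 -0.8  1. ]
[ 498  123   93   82 5763] [0.58555505 0.13601485] [-1.5  1.4 -0.7  0.9]
```

jog_arm --pt "0 -0.43 0 -0.015 1" --pt "0 -0.43 -0.5 -0.015 1" --pt "0 -0.43 -1 -0.015 1"

```text
time: 3.45
tool_pos: [0.4569, -0.1702, 0.1997]
tool_rot: [3.142, 0.004, 2.739]
contact_force: [-0.3, -0.4, -1.2]
opening: 0.0917
grip_force: 0.0
```

jog_arm --pt "0 0 -0.5 0 1" --pt "0 0 -1 0 1" --pt "0 0 -1 0 1" --pt "0 0 -1 0 1"

```text
time: 3.85
tool_pos: [0.4564, -0.1699, 0.1206]
tool_rot: [3.141, -0.0, 2.739]
contact_force: [-0.7, 1.2, 0.7]
opening: 0.0919
grip_force: 0.0
```

jog_arm --pt "0 0 -0.3 0 1" --pt "0 0 -0.6 0 1" --pt "0 0 -0.8 0 1" --pt "0 0 -1 0 1" --pt "0 0 -1 0 1" --pt "0 0 -1 0 1"

```text
time: 4.45
tool_pos: [0.4575, -0.1711, 0.0417]
tool_rot: [-3.141, 0.003, 2.738]
contact_force: [0.4, -0.7, -1.1]
opening: 0.0917
grip_force: 0.0
```

Now descend to 0.010 and close gently.

jog_arm --pt "0 0.02 -0.2 0 1" --pt "0 0.02 -0.3 0 1" --pt "0 0.02 -0.39 0 1" --pt "0 0.02 -0.39 0 1" --pt "0 0.02 -0.39 0 -1" --pt "0 0.02 -0.39 0 -1" --pt "0 0.02 -0.39 0 -1" --pt "0 0.02 -0.39 0 -1" --pt "0 0.02 -0.39 0 -1" --pt "0 0.02 -0.39 0 -1" --pt "0 0.02 -0.39 0 -1" --squeeze 12

```text
time: 5.55
tool_pos: [0.4559, -0.1691, 0.0086]
tool_rot: [3.142, -0.0, 2.738]
contact_force: [-0.5, -0.7, 0.9]
opening: 0.048
grip_force: 11.7
```

jog_arm --pt "0 0 0.08 0 -1" --pt "0 0 0.16 0 -1" --pt "0 0 0.24 0 -1" --pt "0 0 0.32 0 -1" --pt "0 0 0.4 0 -1" --pt "0 0 0.48 0 -1" --pt "0 0 0.56 0 -1" --pt "0 0 0.64 0 -1" --pt "0 0 0.72 0 -1" --pt "0 0 0.8 0 -1" --pt "0 0 0.9 0 -1" --pt "0 0 1 0 -1"

```text
time: 6.75
tool_pos: [0.4557, -0.1689, 0.089]
tool_rot: [3.141, -0.001, 2.738]
contact_force: [1.6, 0.2, -3.7]
opening: 0.046
grip_force: 11.6
```

jog_arm --pt "0 0 0.1 0 -1" --pt "0 0 0.2 0 -1" --pt "0 0 0.3 0 -1" --pt "0 0 0.4 0 -1" --pt "0 0 0.5 0 -1" --pt "0 0 0.6 0 -1" --pt "0 0 0.7 0 -1" --pt "0 0 0.8 0 -1" --pt "0 0 0.8 0 -1" --pt "0 0 0.8 0 -1"

```text
time: 7.75
tool_pos: [0.456, -0.169, 0.1526]
tool_rot: [3.142, 0.0, 2.738]
contact_force: [0.4, -0.7, -0.7]
opening: 0.0011
grip_force: 0.0
```

```bash
python3 - <<'E'
from h import *
a=cams.read_camera("scene")[160:320,270:470];w=cams.read_camera("wrist")[60:330,140:480]
cv2.imwrite("pics/l1.png",np.hstack([cv2.resize(a,(400,320)),cv2.resize(w,(400,320))]))
s=readout.observe();print(s["opening"],s["contact_force"],s["torque"])
E
```

```text
0.0007439021873080518 [-0.22973091  0.55861948 -1.09643682] [-0.01599411  0.03117288  0.00280135]
```

View pics/l1.png

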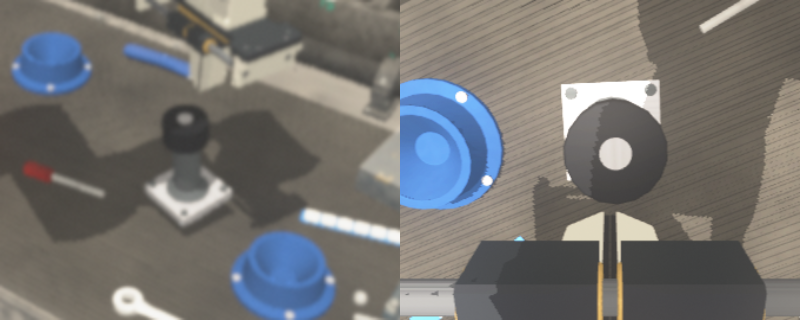

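The grip slipped off at the end of the lift, but the cone came to rest standing on its nose and free of the gripper. The wrist crop shows the knob top at (616,154) and the square flange below it. I'll raise, open and measure it precisely.

jog_arm --pt "0 0 0.4 0 -1" --pt "0 0 1 0 1" --pt "0 0 1 0 1" --pt "0 0 1 0 1" --pt "0 0 1 0 1" --pt "0 0 1 0 1" --pt "0 0 1 0 1"

```text
time: 8.55
tool_pos: [0.4555, -0.1688, 0.2314]
tool_rot: [3.141, -0.002, 2.738]
contact_force: [0.2, -0.1, -0.6]
opening: 0.0436
grip_force: 0.0
```

```bash
python3 - <<'E'
from h import *
c=cams.calibration("wrist");im=cams.read_camera("wrist");T=np.array(c["world_from_camera"])
np.savez("w2.npz",K=c["K"],T=T)
p=proj("wrist",[.456,-.169,.14],c);print(p)
x0=int(p[0])-90;y0=max(0,int(p[1])-80)
a=im[y0:y0+170,x0:x0+180];print(x0,y0)
s=cams.read_camera("scene")[190:290,320:420]
cv2.imwrite("pics/w2.png",np.hstack([cv2.resize(a,None,fx=2.5,fy=2.5),cv2.resize(s,(340,425))[:, :340]]))
E
```

```text
[317.26588767 191.02359781]
227 111
```

View pics/w2.png

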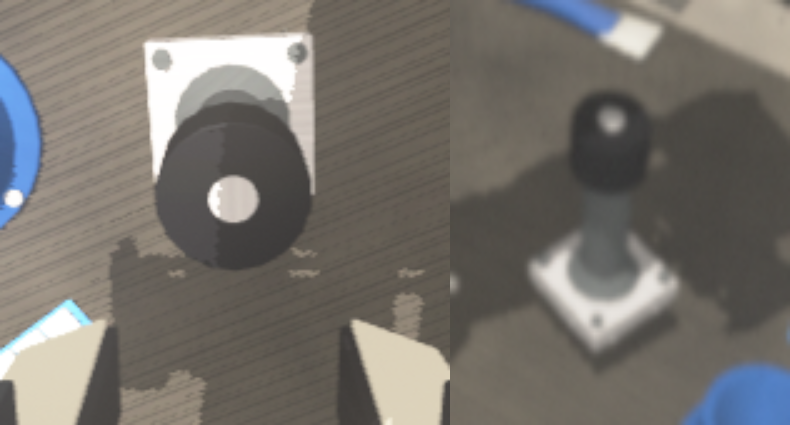

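The cone stands upright. The knob-top centre is at px (320.6,189.4), and the flange's far corners are at (285.4,128.2) and (351.8,125.0).

```bash
python3 - <<'E'
from h import *
d=np.load("w2.npz");c={"K":d["K"],"world_from_camera":d["T"]}
k=ray("w",320.6,189.4,.142,c);a=ray("w",285.4,128.2,.036,c);b=ray("w",351.8,125,.036,c)
u=(b-a)/np.linalg.norm(b-a);print(k,a,b,np.linalg.norm(b-a))
n=np.array([-u[1],u[0],0]);print("flange ctr options",(a+b)/2+n*.036,(a+b)/2-n*.036, np.degrees(np.arctan2(u[1],u[0])))
print(readout.observe()["tool_pos"])
E
```

```text
[ 0.45523492 -0.16570777  0.142     ] [ 0.40694986 -0.1854018   0.036     ] [ 0.43173187 -0.11870216  0.036     ] 0.07115468705382566
flange ctr options [ 0.38559485 -0.13951377  0.036     ] [ 0.45308688 -0.16459019  0.036     ] 69.6176318890465
[ 0.45575668 -0.16893752  0.23184947]
```

jog_arm --pt "-0.01 0.04 0 0 1" --pt "-0.01 0.04 0 0 1" --pt "-0.01 0.04 0 0 1" --pt "-0.01 0.04 0 0 1" --pt "-0.01 0.04 0 0 1" --pt "-0.01 0.04 -0.3 0 1" --pt "-0.01 0.04 -0.6 0 1" --pt "-0.01 0.04 -0.8 0 1" --pt "-0.01 0.04 -0.8 0 1"

```text
time: 9.55
tool_pos: [0.4539, -0.1652, 0.1666]
tool_rot: [3.141, -0.004, 2.738]
contact_force: [0.5, 0.7, 1.0]
opening: 0.0918
grip_force: 0.0
```

```bash
python3 -c "
from cell import readout
s=readout.observe();print(s['opening'],s['tool_pos'])"
```

```text
0.09183124136550289 [ 0.4539158  -0.16521754  0.16659444]
```

jog_arm --pt "0 0 -0.25 0 1" --pt "0 0 -0.5 0 1" --pt "0 0 -0.74 0 1" --pt "0 0 -0.74 0 1" --pt "0 0 -0.74 0 -1" --pt "0 0 -0.74 0 -1" --pt "0 0 -0.74 0 -1" --pt "0 0 -0.74 0 -1" --pt "0 0 -0.74 0 -1" --pt "0 0 -0.74 0 -1" --pt "0 0 -0.74 0 -1" --pt "0 0 -0.74 0 -1" --squeeze 40

```text
time: 10.75
tool_pos: [0.4554, -0.1661, 0.1096]
tool_rot: [-3.141, 0.001, 2.738]
contact_force: [-0.6, -0.6, 3.3]
opening: 0.0498
grip_force: 40.0
```

jog_arm --pt "0 0 0.1 0 -1" --pt "0 0 0.3 0 -1" --pt "0 0 0.6 0 -1" --pt "0 0 0.8 0 -1" --pt "0 0 1 0 -1" --pt "0 0 1 0 -1"

```text
time: 11.35
tool_pos: [0.4558, -0.1661, 0.1909]
tool_rot: [3.142, 0.003, 2.738]
contact_force: [-0.5, 0.0, -5.7]
opening: 0.0496
grip_force: 40.0
```

jog_arm --pt "0.1 0.24 0 0 -1" --pt "0.2 0.48 0 0 -1" --pt "0.3 0.72 0 0 -1" --pt "0.4 0.94 0 0 -1"

```text
time: 11.75
tool_pos: [0.4865, -0.0894, 0.1879]
tool_rot: [3.141, -0.003, 2.738]
contact_force: [0.4, -1.6, -4.5]
opening: 0.0496
grip_force: 40.0
```

jog_arm --pt "0.1 0.24 0 0 -1" --pt "0.2 0.48 0 0 -1" --pt "0.3 0.72 0 0 -1" --pt "0.4 0.94 0 0 -1"

```text
time: 12.15
tool_pos: [0.5185, -0.0143, 0.1878]
tool_rot: [-3.141, -0.003, 2.738]
contact_force: [1.1, 0.4, -5.3]
opening: 0.0495
grip_force: 40.0
```

jog_arm --pt "0.1 0.24 0 0 -1" --pt "0.2 0.48 0 0 -1" --pt "0.3 0.72 0 0 -1" --pt "0.4 0.94 0 0 -1"

```text
time: 12.55
tool_pos: [0.5504, 0.0608, 0.1876]
tool_rot: [-3.141, -0.003, 2.738]
contact_force: [0.3, -0.4, -5.1]
opening: 0.0496
grip_force: 40.0
```

```bash
python3 - <<'E'
from h import *
t=np.linspace(0,2*np.pi,60)
from scipy.optimize import least_squares
c=cams.calibration("wrist");im=cams.read_camera("wrist");s=cams.read_camera("scene")
cv2.imwrite("pics/w3.png",np.hstack([cv2.resize(im,(480,300)),cv2.resize(s[100:260,220:390],(310,300))]))
s=cv2.imread("pics/scene0.png");tp=cv2.imread("pics/top0.png")
for nm,I,cc in(("wrist",im,c),("scene",s,cams.calibration("scene")),("top",tp,cams.calibration("top"))):
    m=cv2.inRange(cv2.cvtColor(I,cv2.COLOR_BGR2HSV),(100,120,60),(125,255,255))
    if nm=="scene": m[:, :260]=0; m[:,330:]=0
    n,l,st,ce=cv2.connectedComponentsWithStats(m)
    for i in range(1,n):
        b=st[i]
        if b[4]<500: continue
        M=np.array([b[0],b[0]+b[2]-1,b[1],b[1]+b[3]-1])
        def g(p):
            q=np.array([proj("",[p[0]+R*np.cos(a),p[1]+R*np.sin(a),z],cc) for R,z in((.056,0),(.056,.006),(.041,.04)) for a in t])
            return np.array([q[:,0].min(),q[:,0].max(),q[:,1].min(),q[:,1].max()])-M
        q=least_squares(g,[.58,.13]);print(nm,b,q.x,np.round(q.fun,1))
print(readout.observe()["tool_pos"])
E
```

```text
wrist [ 353  116   95  102 7075] [0.58838181 0.14049845] [-5.8  5.6 -0.5  1.2]
scene [277 177  38  29 800] [0.59074764 0.13820171] [-1.3  1.3 -1.8  1.5]
top [268 173  36  35 945] [0.58511755 0.13779316] [-0.6  0.6 -0.7  0.7]
top [ 415  221   37   37 1021] [ 0.40810784 -0.3045266 ] [-0.7  0.7 -0.5  0.5]
[0.55096844 0.06196945 0.18759818]
```

View pics/w3.png

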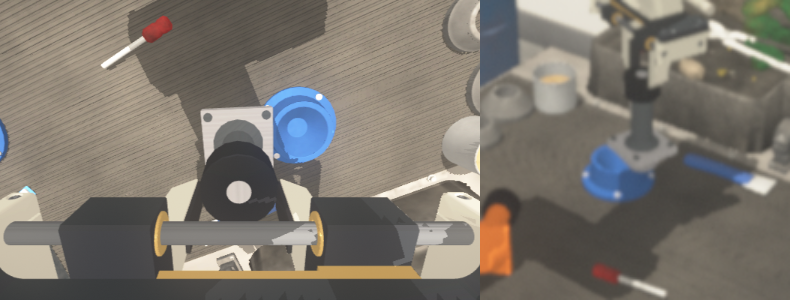

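The cone hangs upright in the grip, and the cup is at about (0.586, 0.1365). Next: move over it and lower.

jog_arm --pt "0.15 0.3 0 0 -1" --pt "0.3 0.6 0 0 -1" --pt "0.44 0.93 0 0 -1" --pt "0.44 0.93 0 0 -1" --pt "0.44 0.93 0 0 -1" --pt "0.44 0.93 -0.15 0 -1" --pt "0.44 0.93 -0.3 0 -1" --pt "0.44 0.93 -0.42 0 -1" --pt "0.44 0.93 -0.5 0 -1" --pt "0.44 0.93 -0.5 0 -1"

```text
time: 13.65
tool_pos: [0.5856, 0.1338, 0.1479]
tool_rot: [-3.14, -0.002, 2.738]
contact_force: [0.6, -0.7, -5.4]
opening: 0.0498
grip_force: 40.0
```

jog_arm --pt "0 0.03 0 0 -1" --pt "0 0.03 -0.05 0 -1" --pt "0 0.03 -0.1 0 -1" --pt "0 0.03 -0.15 0 -1" --pt "0 0.03 -0.18 0 -1" --pt "0 0.03 -0.18 0 -1"

```text
time: 14.25
tool_pos: [0.5862, 0.1365, 0.1344]
tool_rot: [-3.141, -0.001, 2.738]
contact_force: [-0.2, -0.4, -5.2]
opening: 0.0497
grip_force: 40.0
```

jog_arm --pt "0 0 -0.02 0 -1" --pt "0 0 -0.04 0 -1" --pt "0 0 -0.06 0 -1" --pt "0 0 -0.06 0 -1"

```text
time: 14.65
tool_pos: [0.5864, 0.1365, 0.13]
tool_rot: [3.142, 0.0, 2.738]
contact_force: [0.3, -0.2, -5.3]
opening: 0.0494
grip_force: 40.0
```

jog_arm --pt "0 0 -0.01 0 -1" --pt "0 0 -0.02 0 -1" --pt "0 0 -0.03 0 -1" --pt "0 0 -0.03 0 -1"

```text
time: 15.05
tool_pos: [0.5867, 0.1362, 0.1282]
tool_rot: [3.142, 0.001, 2.738]
contact_force: [0.5, -1.5, -2.0]
opening: 0.0499
grip_force: 40.0
```

jog_arm --pt "0 0 -0.01 0 -1" --pt "0 0 -0.015 0 -1" --pt "0 0 -0.015 0 -1"

```text
time: 15.35
tool_pos: [0.5872, 0.1361, 0.128]
tool_rot: [3.141, 0.003, 2.738]
contact_force: [0.3, -3.8, 5.3]
opening: 0.0498
grip_force: 40.0
```

Seated: the force flipped to +5 N with a small sideways load. Ease the grip, then open and rise.

jog_arm --pt "0 -0.01 0 0 -1" --pt "0 -0.01 0 0 -1" --pt "0 -0.01 0 0 -1" --squeeze 4

```text
time: 15.65
tool_pos: [0.5871, 0.1358, 0.1275]
tool_rot: [3.14, 0.002, 2.738]
contact_force: [0.2, -1.4, 6.2]
opening: 0.0514
grip_force: 4.0
```

jog_arm --pt "0 -0.01 0 0 1" --pt "0 -0.01 0 0 1" --pt "0 -0.01 0 0 1" --pt "0 -0.01 0 0 1" --pt "0 -0.01 0 0 1" --pt "0 -0.01 0 0 1" --pt "0 -0.01 0 0 1" --pt "0 -0.01 0 0 1" --pt "0 -0.01 0 0 1" --pt "0 -0.01 0 0 1"

```text
time: 16.65
tool_pos: [0.5864, 0.1349, 0.1265]
tool_rot: [3.141, 0.0, 2.738]
contact_force: [0.3, -0.4, -0.7]
opening: 0.0918
grip_force: 0.0
```

jog_arm --pt "0 0 0.2 0 1" --pt "0 0 0.5 0 1" --pt "0 0 0.8 0 1" --pt "0 0 1 0 1" --pt "0 0 1 0 1" --pt "0 0 1 0 1"

```text
time: 17.25
tool_pos: [0.5862, 0.1349, 0.2061]
tool_rot: [-3.142, -0.0, 2.738]
contact_force: [0.5, 0.3, 0.1]
opening: 0.0919
grip_force: 0.0
```

```bash
python3 - <<'E'
from h import *
c=cams.calibration("wrist");im=cams.read_camera("wrist");s=cams.read_camera("scene")
np.savez("w4.npz",K=c["K"],T=c["world_from_camera"])
cv2.imwrite("pics/w4.png",np.hstack([im[60:330,140:480],cv2.resize(s[100:260,220:390],(310,270))]))
P=[proj("",[.5865,.1360,z],c) for z in(.161,0.055,.019)];print(np.array(P)-[140,60],readout.observe()["tool_pos"])
E
```

```text
[[178.74083552 149.39471009]
 [178.56393875 112.41703172]
 [178.52521926 104.32329059]] [0.58571728 0.13485535 0.20513892]
```

View pics/w4.png

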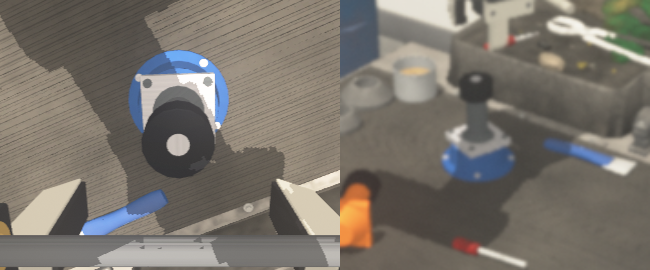

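The cone sits in the left cup with the gripper clear: knob top at crop (178,145), flange corners at (139,76) and (214,73). Numeric check for tilt:

```bash
python3 - <<'E'
from h import *
d=np.load("w4.npz");c={"K":d["K"],"world_from_camera":d["T"]}
k=ray("",318,205,.161,c);a=ray("",279,136,.055,c);b=ray("",354,133,.055,c)
u=(b-a)/np.linalg.norm(b-a);print(k,(a+b)/2-np.array([-u[1],u[0],0])*.036,np.linalg.norm(b-a))
im=cv2.imread("pics/w4.png")[:,:340];m=cv2.inRange(cv2.cvtColor(im,cv2.COLOR_BGR2HSV),(100,120,60),(125,255,255))[:180]
x,y,w,h=cv2.boundingRect(m[:, 110:240]);print(x+110,x+110+w-1,y)
for cx,cy in((.5865,.136),(.583,.137)):
    q=np.array([proj("",[cx+.056*np.cos(t),cy+.056*np.sin(t),.003],c) for t in np.linspace(0,6.28,90)])-[140,60];print(q.min(0),q.max(0))
E
```

```text
[0.58331029 0.13679926 0.161     ] [0.58521189 0.1359004  0.055     ] 0.07145537154163091
129 227 50
[128.73209178  50.06895051] [228.3145584  147.99158037]
[128.18654916  46.6115043 ] [228.05218474 145.09012871]
```

```bash
python3 - <<'E'
from h import *
w=cams.read_camera("wrist");c=cams.calibration("wrist");s=cams.read_camera("scene");cs=cams.calibration("scene")
a=cv2.resize(w[120:250,250:390],None,fx=3,fy=3,interpolation=cv2.INTER_CUBIC)
b=cv2.resize(s[130:215,255:335],(368,390),interpolation=cv2.INTER_CUBIC)
t=np.linspace(0,2*np.pi,80)
def draw(I,cc,o,f,X,Y):
    for R,z,col in((.026,.161,(0,255,255)),(.026,.131,(0,255,0)),(.056,.003,(0,0,255))):
        q=np.array([proj("",[X+R*np.cos(k),Y+R*np.sin(k),z],cc) for k in t]);q=(q-o+.5)*f
        cv2.polylines(I,[q.astype(int)],True,col,1)
draw(a,c,np.array([250,120]),np.array([3,3]),.5865,.136)
draw(b,cs,np.array([255,130]),np.array([4.6,390/85]),.5865,.136)
cv2.imwrite("pics/w5.png",np.hstack([a[:, :420],b]))
E
```

```text
(no output)
```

View pics/w5.png

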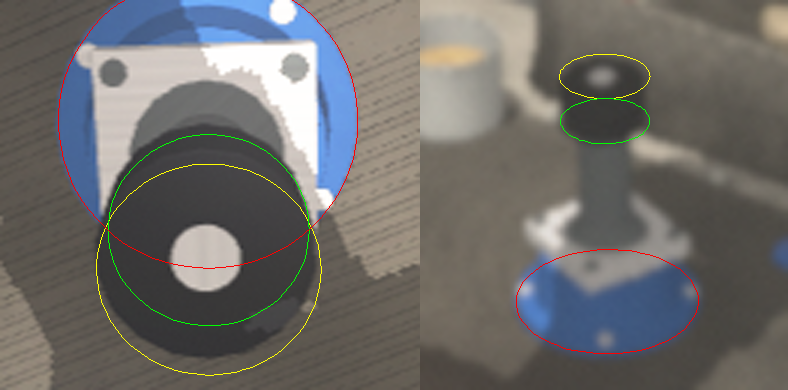

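The scene view matches an upright, centred cone. The wrist view shows the knob disc about 3 mm towards −x from the prediction, so I'll triangulate it from other viewpoints to rule out a lean.

```bash
cat > m.py <<'E'
from h import *
import sys,pickle,os
def measure():
    c=cams.calibration("wrist");im=cams.read_camera("wrist")
    g=cv2.cvtColor(im,cv2.COLOR_BGR2HSV)
    p=proj("",[.5855,.136,.161],c)
    R=np.zeros(g.shape[:2],np.uint8);cv2.circle(R,tuple(int(v) for v in p),22,255,-1)
    m=cv2.inRange(g,(0,0,110),(180,80,255))&R
    n,l,s,ce=cv2.connectedComponentsWithStats(m)
    i=max(range(1,n),key=lambda i:s[i,4]-20*np.linalg.norm(ce[i]-p))
    b=cv2.inRange(g,(100,120,60),(125,255,255))
    q=proj("",[.5865,.136,0],c);R[:]=0;cv2.circle(R,tuple(int(v) for v in q),75,255,-1);b&=R
    x,y,w,h=cv2.boundingRect(b)
    print("disc",s[i],ce[i],"pred",p,"cup",x,x+w-1,y)
    t=np.linspace(0,6.28,120);e=np.array([proj("",[.5865+.056*np.cos(k),.136+.056*np.sin(k),.003],c) for k in t]);print("foot pred",e.min(0),e.max(0))
    L=pickle.load(open("m.pkl","rb")) if os.path.exists("m.pkl") else []
    T=np.array(c["world_from_camera"]);d=T[:3,:3]@np.linalg.solve(c["K"],[*ce[i],1.]);L.append((T[:3,3],d/np.linalg.norm(d)));pickle.dump(L,open("m.pkl","wb"))
    A=sum(np.eye(3)-np.outer(d,d) for _,d in L);B=sum((np.eye(3)-np.outer(d,d))@o for o,d in L)
    for o,d in L: print("at .161:",o+d*(.161-o[2])/d[2])
    if len(L)>1:print("tri",np.linalg.solve(A,B))
measure()
E
python3 m.py
```

```text
disc [307 195  23  22 416] [318.01682692 205.38461538] pred [318.50250944 209.06922325] cup 269 368 111
foot pred [268.97979546 110.74460826] [368.73208779 208.78424931]
at .161: [0.58287353 0.13675382 0.161     ]
```

jog_arm --pt "-0.4 0 0 0 1" --pt "-0.8 0 0 0 1" --pt "-0.8 0 0 0 1" --pt "-0.8 0 0 0 1" --pt "-0.8 0 0 0 1" --pt "-0.8 0 0 0 1"

```text
time: 18.1
tool_pos: [0.5232, 0.1349, 0.2063]
tool_rot: [3.141, 0.0, 2.738]
contact_force: [0.0, -1.1, 0.7]
opening: 0.0922
grip_force: 0.0
```

```bash
python3 m.py
```

```text
disc [340 268  23  20 348] [350.90517241 277.48850575] pred [351.25579469 280.77187131] cup 292 386 163
foot pred [291.90788728 162.67654594] [387.15410482 252.24532077]
at .161: [0.58287353 0.13675382 0.161     ]
at .161: [0.582797   0.13678087 0.161     ]
tri [0.58296132 0.13672934 0.16072533]
```

jog_arm --pt "0.5 0 0.2 0 1" --pt "1 0 0.4 0 1" --pt "1 0 0.8 0 1" --pt "1 0 0.8 0 1" --pt "1 0 0.8 0 1" --pt "1 0 0.8 0 1" --pt "1 0 0.8 0 1"

```text
time: 18.85
tool_pos: [0.6017, 0.1349, 0.2696]
tool_rot: [-3.141, -0.002, 2.738]
contact_force: [-0.5, 0.1, -0.1]
opening: 0.092
grip_force: 0.0
```

```bash
python3 m.py
```

```text
disc [301 155  20  19 284] [310.75352113 164.39788732] pred [311.14810196 167.44108198] cup 271 356 95
foot pred [270.28206862  94.72193824] [357.4726156  182.06148877]
at .161: [0.58287353 0.13675382 0.161     ]
at .161: [0.582797   0.13678087 0.161     ]
at .161: [0.58292745 0.13674827 0.161     ]
tri [0.58298576 0.13671958 0.16067778]
```

The knob top triangulates to (0.583, 0.137, 0.161). The height says it's fully seated, but there's a lean of about 1.4° towards −x. A gentle regrip and a 3 mm nudge should straighten it.

jog_arm --pt "-0.23 0.02 0 0 1" --pt "-0.23 0.02 0 0 1" --pt "-0.23 0.02 -0.4 0 1" --pt "-0.23 0.02 -0.8 0 1" --pt "-0.23 0.02 -0.8 0 1"

```text
time: 19.4
tool_pos: [0.5817, 0.1362, 0.2022]
tool_rot: [-3.137, -0.008, 2.738]
contact_force: [-0.2, -0.3, -0.0]
opening: 0.0918
grip_force: 0.0
```

jog_arm --pt "0 0 -0.3 0 1" --pt "0 0 -0.6 0 1" --pt "0 0 -0.95 0 1" --pt "0 0 -0.95 0 1" --pt "0 0 -0.95 0 -1" --pt "0 0 -0.95 0 -1" --pt "0 0 -0.95 0 -1" --pt "0 0 -0.95 0 -1" --pt "0 0 -0.95 0 -1" --pt "0 0 -0.95 0 -1" --pt "0 0 -0.95 0 -1" --squeeze 15

```text
time: 20.5
tool_pos: [0.5842, 0.1365, 0.1309]
tool_rot: [3.141, 0.001, 2.738]
contact_force: [0.2, -0.1, 1.7]
opening: 0.0496
grip_force: 15.0
```

jog_arm --pt "0.01 0 0 0 -1" --pt "0.02 -0.005 0 0 -1" --pt "0.03 -0.01 0 0 -1" --pt "0.04 -0.01 0 0 -1" --pt "0.04 -0.01 0 0 -1" --pt "0.04 -0.01 0 0 -1"

```text
time: 21.1
tool_pos: [0.5871, 0.1356, 0.1307]
tool_rot: [-3.141, -0.0, 2.738]
contact_force: [-2.3, -1.4, 6.0]
opening: 0.0496
grip_force: 15.0
```

Knob moved +3 mm. Release softly, rise and remeasure.

jog_arm --pt "0 0 0 0 -1" --pt "0 0 0 0 -1" --pt "0 0 0 0 1" --pt "0 0 0 0 1" --pt "0 0 0 0 1" --pt "0 0 0 0 1" --pt "0 0 0 0 1" --pt "0 0 0 0 1" --pt "0 0 0 0 1" --pt "0 0 0 0 1" --squeeze 4

```text
time: 22.1
tool_pos: [0.5872, 0.1357, 0.1306]
tool_rot: [3.141, 0.0, 2.738]
contact_force: [-0.2, -0.1, -0.5]
opening: 0.092
grip_force: 0.0
```

jog_arm --pt "0 0 0.2 0 1" --pt "0 0 0.5 0 1" --pt "0 0 0.8 0 1" --pt "0 0 1 0 1" --pt "0 0 1 0 1" --pt "0 0 1 0 1" --pt "0 0 1 0 1"

```text
time: 22.8
tool_pos: [0.5865, 0.1356, 0.2091]
tool_rot: [-3.141, -0.002, 2.738]
contact_force: [0.3, 0.4, 0.0]
opening: 0.0917
grip_force: 0.0
```

```bash
rm m.pkl; python3 m.py; python3 -c "
from h import *
s=cams.read_camera('scene');w=cams.read_camera('wrist');cv2.imwrite('pics/f.png',np.hstack([cv2.resize(s[100:260,220:390],(390,360)),cv2.resize(w[80:280,220:420],(360,360))]))"
```

```text
disc [307 196  23  22 398] [318.14321608 206.88693467] pred [317.09584409 206.77402199] cup 269 366 110
foot pred [268.5598563  110.19401198] [367.40893023 207.43226123]
at .161: [0.58586712 0.13664613 0.161     ]
```

View pics/f.png

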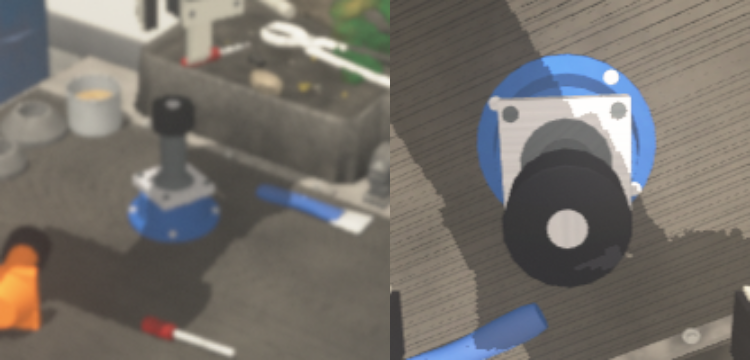

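The knob top is now at (0.5859, 0.1366), against a cup axis of (0.5865, 0.136). The cone is upright and seated, the gripper is clear, and the bystanders in view look unmoved.

```bash
python3 -c "
from cell import ticket
print(ticket.hand_in())"
```

```text
the job is handed in; nothing more can be done
None
```

The job is handed in: the cone was stood on its nose and left free (the light 12 N grip slipped off as it came upright), then lifted by the knob and seated in the left blue cup, within about 1 mm of the cup axis at the knob after one small nudge to straighten it.

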